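# Test the winder's freewheel and set its drum to the start mark

## Robot

A 6-joint arm with a two-finger parallel gripper is mounted at the origin on a cart in front of the work surface, level with it; the furniture and walls round the work are solid. World frame = base frame: x ahead of the robot, y to its left, z up, the work surface at z = 0. Lengths are in m, angles in degrees, forces in N, time in s.
With the tool pointing down it reaches from about 0.4 to 0.825 m from the base axis. Payload 7 kg.
Tool frame: the origin (TCP) lies between the finger pads; the fingertips stand 19 mm ahead of it and the grasp point (between the pads) is the TCP; z points along the fingers, y is the line along which they close (so a half turn about z gives the same grasp; the last joint's range is limited). The gripper opens to 88 mm and grips with 3 to 60 N. Pads are 19 mm wide; open, the fingers measure 130 mm over their backs; the gripper's body (78 mm by 193 mm) begins 47 mm behind the grasp point.
Start: joints at [-48.638, 20.546, 0.682, 0, -70.136, -16.507], TCP at [0.284, -0.612, 0.246] pointing down, gripper open.
Joint ranges: [-176.03, 176.03], [-82.01, 121.73], [-58.28, 71.71], [-173.87, 95.51], [-174.79, -0.11], [-173.66, 173.66]. Speed limits (degrees/s): [136.94, 136.94, 172.46, 180, 180, 180].

## Interface

Orientations are given as [roll, pitch, yaw] about the fixed x, y, z axes, in that order (R = Rz(yaw) Ry(pitch) Rx(roll)).
In Python, from plant import get_obs, snapshot, close_job, spot_in, spot_point gives the robot as it stands.
- The arm moves only by the tool play_rows, never from a script. Its argument "plan" is a list of rows, each a list of 6 numbers: the shift along the tool's x, y, z in cm, then the turn, a rotation vector about the tool's x, y, z in degrees. A call has 1 to 20 rows; each row shifts and turns the commanded pose from where the row before left it, along the tool's axes as they then stand; what a row does not reach is not made up. A row lasts 1/12 s, in which the tool goes at most 41.7 mm and 7.16 degrees, less where a joint would pass 70% of its speed; a pose out of reach is approached as far as the arm can. A call is refused whole if a number of a shift passes 4.17 or a number of a turn 7.16, either way. A call with a gripper value outside its range is refused whole. "grip" is the finger opening in cm, from 0 to 8.76, set as the call begins (left out, the last holds). The fingers move at their own pace and stop on an object; the grip force is fixed at half the most. Time passes only in rows, so rows that do not move let the fingers close. It gives the time, the measured TCP pose, the force, the opening and the grip force at its end, in the units of the state.
- get_obs(): the state, without advancing time (a new reading comes with each control period).
- snapshot(name): name is "side" or "top"; returns a dict with "frame" (480x640x3 uint8, red, green, blue), "fx", "fy", "cx", "cy" (pixels), "position" and "attitude" of the camera in the world. Camera axes: x right, y down, z forward; pixel columns grow to the right and rows downward; lengths in m; the calibration is good to about 2 mm. A picture is of the moment at which its call begins. There is no depth.
- close_job(): hands the job in; it is judged then, once.
Trained networks look in the newest picture that a camera, given by its name, has taken for a name from the list of things; names that differ only in an ending like _2 or _b are one class to them, and where a whole thing is asked for, a point or a joint stands for the part that bears it (a point fixed in the world has none). Each returns a list of dicts, best first, with "score" (0 to 1); they miss things now and then, are a little off and sometimes report something else, mostly with a low value. They report only what shows in the picture. A call takes as long as a camera call.
- spot_in(camera, thing): "position" ([x, y, z] in m, in world coordinates, good to about 4 mm: the middle of the surface that is visible of it).
- spot_point(camera, thing): "position" ([x, y, z] in m, in world coordinates, good to about 4 mm: a listed point, or the origin of a listed thing).
The state is a dict: "clock": time; "joint_pos": joint angles; "qvel": joint speeds; "tau": joint torques, N m; "tool_pos": TCP position; "orientation": TCP orientation; "force": force on the tool from outside, world axes, zero at the start; "moment": the same for the moment, N m; "opening": finger opening in m; "gripper_force": force on a finger pad.
Only numpy, scipy, OpenCV 4.12 (cv2) and the standard library are available. Lean on these libraries where they do the work, as an engineer would, in place of code of your own. Each camera call takes 0.05 s, during which the arm holds its last target. There are 200 camera calls.

## Task

Test the freewheel of the wire winder, the one with the wing handle (not the turntable with the round knob). First turn the wing handle anticlockwise, seen from above, an eighth of a turn or a little more: it should spin loose and leave the drum standing. Then turn it clockwise, where it must grip, and let it carry the drum round until the drum's peg stands in line with the pointer on the base; let go there.

Things in the scene. Friction and masses are not known exactly. Their poses are not given: they have to be found in the camera images.
- wing_handle: Black flat bar upright on the winder's axle: 56 mm long (x), 14 mm wide (y, the faces to grip), 34 mm tall. Origin: on the vertical axle, centre of the bar's underside, 57 mm above the desk; z up. It turns with the ratchet wheel about the axle, fixed to the desk. Around it nothing of the winder is higher than 50 mm. The twin unit has a round 42 mm knob and no ratchet.
- ratchet (a joint): Angle of handle and ratchet wheel relative to the drum, rad, growing anticlockwise from above; starts within 0.1 of 0. Growing is the loose way: a pawl on the drum clicks over saw teeth 0.314 rad apart, under 0.03 N m, and the drum stays. Clockwise the pawl catches after at most 0.32 rad, then the drum turns with the handle (about 0.1 N m).
- drum_peg (a point): Top of the upright brass peg, 10 mm thick, 10 mm tall, on the upper flange of the winder's grey drum (100 mm across, upper face 38 mm above the desk), 44 mm from the axle. It goes round with the drum, which stays where it is left. At the start it stands 0.45 to 0.95 rad anticlockwise (from above) of the pointer.
- start_mark (a point): Where the peg's top is when in line with the pointer: a fixed point in the air 44 mm from the axle, on the line from the axle to the pointer. The pointer is a brass bracket 14 mm wide, 40 mm tall, 60 mm from the axle, on the edge of the 130 mm square base plate that faces the robot.

How it is judged (in metres and radians):
On the way, in this order (a step that is already met when the one before it is completed fails the run):
1. the wing handle has been turned loose, anticlockwise, by about an eighth of a turn, and the drum has stayed (peg moved less than 12 mm) (value of joint ratchet above 0.6 rad and distance of drum_peg from where it was at the start of the episode below 0.012 m), for 0.1 s.
2. the gripped wing handle has brought the drum's peg to the start mark, within 12 mm (horizontal distance between drum_peg and start_mark below 0.012 m and contact force between the fingers and wing_handle above 0.5 N), for 0.1 s.
At the end, for the whole second after the job is handed in: The drum's peg stands in line with the pointer (within 12 mm of the start mark, about 15 degrees) and stays there, the handle let go (horizontal distance between drum_peg and start_mark below 0.012 m); the robot touches nothing.
It also fails if it takes over 35 s, if anything falls off the work surface, if the arm or the gripper's body presses on something with over 40 N, if the wrist force passes 120 N, or if a joint passes its speed limit or range.

## Working session

There is one attempt and no reset: what is moved stays moved. The work goes in short steps, Python scripts to look and compute and a tool call to move; the robot and the scene stay as the last step left them, time stands still between calls to the robot, and variables do not carry over. Pictures are saved under pics/ and viewed, at most 10 in all, crops included, and the job is handed in when it is done.

Besides the shell and the picture viewer there is one more tool, called after ">>>" by a JSON object that holds its "api" and its "payload", one argument or row to a line. play_rows: Moves the arm, as the interface text tells. Its arguments: {"type":"object","properties":{"plan":{"type":"array","items":{"type":"array","items":{"type":"number"}}},"grip":{"type":"number"}},"required":["plan"]}

```bash
mkdir -p pics; python3 - <<'E'
from plant import *
import cv2
o=get_obs();print(o)
for c in ("top","side"):
    s=snapshot(c);cv2.imwrite(f"pics/{c}0.png",s["frame"][:,:,::-1])
    print(c,s["fx"],s["fy"],s["cx"],s["cy"],s["position"],s["attitude"])
    for t in("wing_handle","drum_peg","start_mark"):
        print(t,[(d["position"],d["score"]) for d in spot_point(c,t)])
    print([(d["position"],d["score"]) for d in spot_in(c,"wing_handle")])
E
```

```text
{'clock': 0.0, 'joint_pos': array([-4.86386541e+01,  2.05909720e+01,  6.34084574e-01, -1.69040943e-02,
       -7.01362361e+01, -1.65087973e+01]), 'qvel': array([ 0.01292897,  0.02890664,  0.02593779,  0.07345193, -0.1068868 ,
       -0.03123951]), 'tau': array([-3.81267630e-03, -5.82720208e+01,  2.93064433e+01,  6.99727759e+00,
        7.08467487e-03, -1.87278019e-04]), 'tool_pos': array([ 0.28348542, -0.61208972,  0.24464037]), 'orientation': array([ 1.79906200e+02, -1.12284481e-02, -1.55153199e+02]), 'force': array([-0.21195177, -0.04055181, -0.35362202]), 'moment': array([-0.02809391, -0.00590876,  0.05306713]), 'gripper_force': 0.0, 'opening': 0.08773669537946095}
top 500.1314580506563 500.1314580506563 324.0026564314187 241.15946888175833 [3.68581387e-01 2.34547562e-04 9.39153201e-01] [-171.1203808     1.07879697  -89.85111488]
wing_handle [([0.545, -0.1373, 0.0565], 0.84), ([0.4999, -0.1298, 0.0496], 0.41)]
drum_peg [([0.5123, -0.1697, 0.0488], 0.88)]
start_mark [([0.5024, -0.1286, 0.0506], 0.77)]
[([0.5406, -0.135, 0.0878], 0.97)]
side 544.4562520705741 544.4562520705741 320.8114534178803 234.7956635296056 [0.36726835 0.77928886 0.42715969] [-1.13740606e+02  6.38011844e-02 -1.70637097e+02]
wing_handle [([0.5464, -0.1407, 0.057], 0.74)]
drum_peg [([0.5105, -0.1709, 0.0484], 0.64)]
start_mark [([0.4976, -0.1276, 0.0453], 0.58)]
[]
```

```bash
python3 - <<'E'
import cv2,numpy as np
from scipy.spatial.transform import Rotation as R
im=cv2.imread("pics/top0.png")
f,cx,cy=500.13,324.0,241.16;P=np.array([.36858,.00023,.93915]);A=R.from_euler("xyz",[-171.1203808,1.07879697,-89.85111488],degrees=True).as_matrix()
def px(p):
    q=A.T@(np.array(p)-P);return q[:2]/q[2]*f+[cx,cy]
for p in [(.545,-.138,.057),(.545,-.138,.091),(.512,-.17,.048),(.502,-.1286,.048)]:print(px(p))
u,v=px((.545,-.138,.06)).astype(int)
c=im[max(v-75,0):v+75,u-100:u+100];print(u-100,max(v-75,0));cv2.imwrite("pics/topc.png",cv2.resize(c,None,fx=4,fy=4,interpolation=cv2.INTER_CUBIC))
E
```

```text
[410.66797991 219.83262932]
[413.67195706 215.95913141]
[428.20187117 238.80911925]
[405.23371037 244.31482152]
310 144
```

View pics/topc.png

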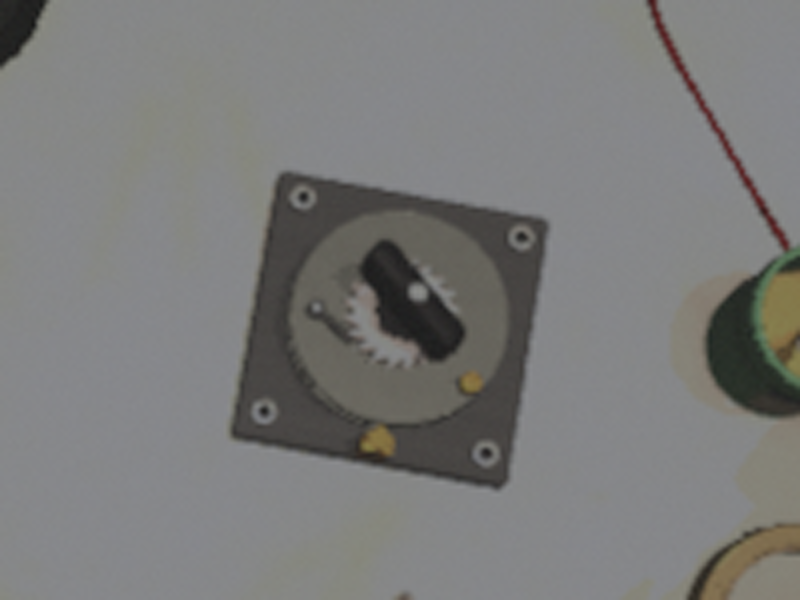

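View pics/top0.png

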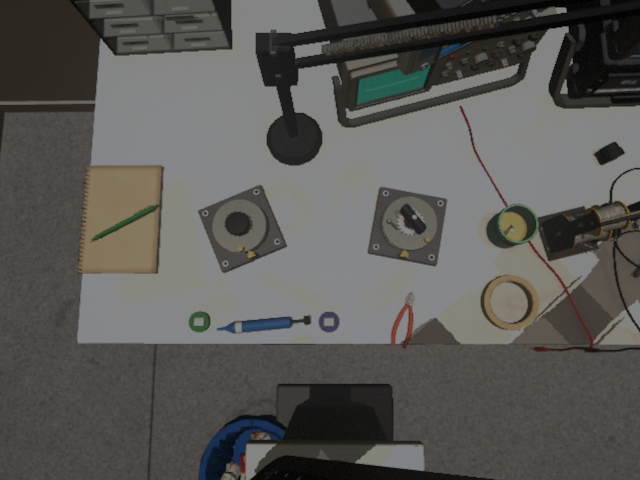

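View pics/side0.png

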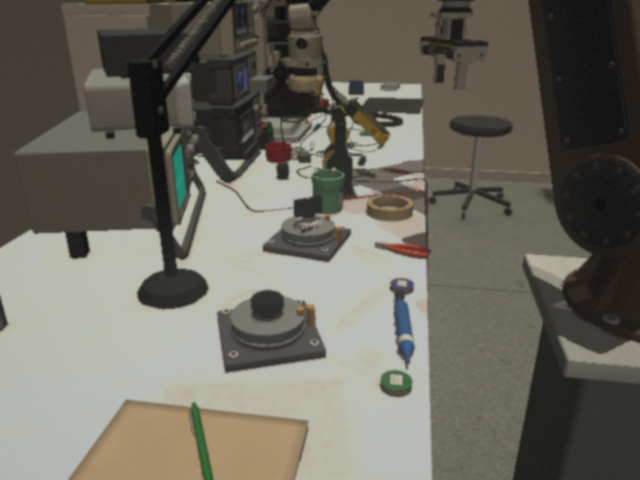

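```bash
cat > h.py <<'E'
import cv2,numpy as np
from scipy.spatial.transform import Rotation as R
def ray(s,uv,z):
    A=R.from_euler("xyz",s["attitude"],degrees=True).as_matrix();P=np.array(s["position"])
    d=A@np.array([(uv[0]-s["cx"])/s["fx"],(uv[1]-s["cy"])/s["fy"],1]);return (P+d*(z-P[2])/d[2])[:2]
E
python3 - <<'E'
from plant import *;from h import *
s=snapshot("top");g=s["frame"].max(2)
x0,y0=310,144
C=lambda a,b,z:ray(s,(x0+(a-1.5)/4,y0+(b-1.5)/4),z)
print("axle top",C(418,292,.091),"peg",C(470,381,.048),"pointer",C(377,432,.04))
print("base corners",[C(*p,.006).round(4) for p in((282,173),(547,220),(503,487),(233,436))], np.mean([C(*p,.006) for p in((282,173),(547,220),(503,487),(233,436))],0))
m=(g[190:250,390:440]<38).astype(np.uint8);n,l,st,ce=cv2.connectedComponentsWithStats(m)
print(g[205:232,398:430])
E
```

```text
axle top [ 0.54382889 -0.13874019] peg [ 0.51188179 -0.16805831] pointer [ 0.4898313  -0.12699759]
base corners [array([ 0.6196, -0.0892]), array([ 0.5963, -0.2148]), array([ 0.4685, -0.1899]), array([ 0.4925, -0.0643])] [ 0.54424473 -0.13953504]
[[100 100  99 100  93  74  46  38  39  39  45  74  93 100 100 101  99 100
  100 101 100 101 100 101 100  99 100  99  99 101  99  92]
 [100 100  99  93  75  49  42  43  42  38  37  44  77  96 101 101 100 100
  101  99  98 101 100 101 101  99 101 101 101 102 100  98]
 [ 99  99  97  78  47  42  49  48  44  41  39  37  53  86 101 101 100 100
   99  99 100 101 101 101 101 100 100 100 101  99 100 100]
 [ 99  98  87  56  36  41  49  49  47  42  41  40  38  68  96 108 104  99
   99 100 100 101 100 100  98 100 100  99 101 101 100 100]
 [ 94  93  73  38  36  37  42  48  51  46  41  38  37  40  81 107 107 101
  101 101 100 100 101 100 100 101 100 100 101  99 101  99]
 [ 87  76  52  35  32  32  39  40  48  49  46  42  39  37  57  72  90 107
  112 107 102  99  99  99 100 101 100 100 101 101 101 100]
 [ 86  71  45  33  35  34  33  37  45  48  48  44  41  
[... 2038 characters left out ...]
4  43  40  36  39  80 101 100 101]
 [121 127 131 134 135 135 132 114  95  76  49  47  40  38  34  31  33  34
   33  34  36  40  46  47  42  38  37  37  78 101 101 103]
 [ 85 102 112 124 135 133 134 133 131 115  95  94  75  50  49  43  34  32
   31  34  31  37  40  43  46  39  35  50  86 102 101 102]
 [ 83  81  88 115 131 136 135 135 135 133 131 131 115  93  95  78  46  33
   32  34  31  37  36  42  42  33  38  69  96 102 102 103]
 [100  99 116 129 129 128 131 134 135 134 133 131 131 129 128 115  79  45
   30  34  34  33  34  37  35  38  58  88 102 102 103 100]
 [105 100 104 113 105 110 126 137 134 134 135 136 132 131 129 129 104  57
   43  29  32  33  33  31  32  44  82 103 104 103 101 101]]
```

>>> {"api": "play_rows", "payload": {
  "plan": [
    [-2.26,2.29,-1.07,0,0,0],
    [-2.26,2.29,-1.07,0,0,0],
    [-2.26,2.29,-1.07,0,0,0],
    [-2.26,2.29,-1.07,0,0,0],
    [-2.26,2.29,-1.07,0,0,0],
    [-2.26,2.29,-1.07,0,0,0],
    [-2.26,2.29,-1.07,0,0,0],
    [-1.86,2.44,0,0,0,0],
    [-1.86,2.44,0,0,0,0],
    [-1.86,2.44,0,0,0,0],
    [-1.86,2.44,0,0,0,0],
    [-1.86,2.44,0,0,0,0],
    [-1.86,2.44,0,0,0,0],
    [0,0,0,0,0,0],
    [0,0,0,0,0,0]
  ],
  "grip": 8.76
}}

```text
clock: 1.8
tool_pos: [0.4, -0.2195, 0.321]
orientation: [-180.0, 0.1, -155.0]
force: [-0.3, 0.0, -0.1]
opening: 0.0878
gripper_force: 0.0
```

```bash
cat >> h.py <<'E'
def shift(o,p,z):
    r=R.from_euler("xyz",o["orientation"],degrees=True)
    return (100*r.inv().apply(np.array([*p,z])-o["tool_pos"])).round(2)
E
python3 - <<'E'
from plant import *;from h import *
s=snapshot("top");o=get_obs()
for a,b in (((406,209),(421,227)),((411,208),(425,225))):
    d=ray(s,b,.091)-ray(s,a,.091);print(np.degrees(np.arctan2(*(-d[::-1]))))
print(o["joint_pos"].round(1),o["tool_pos"],o["orientation"],shift(o,(.544,-.139),.16))
E
```

```text
38.27475407471968
37.86648678927785
[ -4.   -3.2 -18.2   0.  -75.  -61. ] [ 0.39978161 -0.220302    0.32083942] [-1.79971315e+02  4.07476743e-02 -1.55031567e+02] [-16.49   1.29  16.1 ]
```

>>> {"api": "play_rows", "payload": {
  "plan": [
    [-2.06,0.16,2.01,0,0,0],
    [-2.06,0.16,2.01,0,0,0],
    [-2.06,0.16,2.01,0,0,0],
    [-2.06,0.16,2.01,0,0,0],
    [-2.06,0.16,2.01,0,0,0],
    [-2.06,0.16,2.01,0,0,0],
    [-2.06,0.16,2.01,0,0,0],
    [-2.06,0.16,2.01,0,0,0],
    [0,0,0,0,0,-4.4],
    [0,0,0,0,0,-4.3],
    [0,0,0,0,0,-4.3],
    [0,0,0,0,0,0],
    [0,0,0,0,0,0]
  ]
}}

```text
clock: 2.93
tool_pos: [0.5436, -0.141, 0.1593]
orientation: [180.0, -0.0, -142.4]
force: [-0.4, 0.6, 0.2]
opening: 0.0874
gripper_force: 0.0
```

```bash
python3 - <<'E'
from plant import *;from h import *
o=get_obs();print(o["tool_pos"],o["orientation"],shift(o,(.544,-.139),.077))
s=snapshot("side");cv2.imwrite("pics/s1.png",cv2.resize(s["frame"][140:290,220:420,::-1],None,fx=4,fy=4,interpolation=cv2.INTER_CUBIC))
for t in("wing_handle","drum_peg","start_mark"): print(t,[(d["position"],d["score"]) for d in spot_point("side",t)])
E
```

```text
[ 0.5436359  -0.14096984  0.15934723] [ 1.79986766e+02 -3.08883227e-02 -1.42359458e+02] [-0.15  0.13  8.23]
wing_handle [([0.5461, -0.1423, 0.0527], 0.97)]
drum_peg [([0.5103, -0.1693, 0.0465], 0.59)]
start_mark [([0.4981, -0.1318, 0.0476], 0.96), ([0.51, -0.1695, 0.0449], 0.5)]
```

View pics/s1.png

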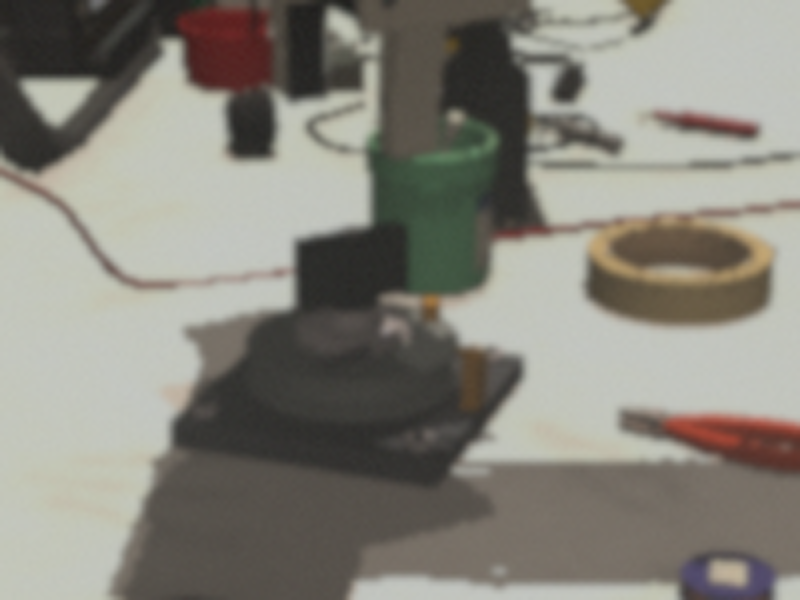

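>>> {"api": "play_rows", "payload": {
  "plan": [
    [-0.1,0.08,2,0,0,0],
    [0,0,2,0,0,0],
    [0,0,2,0,0,0],
    [0,0,1.2,0,0,0],
    [0,0,0.8,0,0,0],
    [0,0,0,0,0,0],
    [0,0,0,0,0,0]
  ]
}}

```text
clock: 3.72
tool_pos: [0.5442, -0.1387, 0.0799]
orientation: [-180.0, -0.0, -142.2]
force: [-0.0, -0.8, -0.1]
opening: 0.0879
gripper_force: 0.0
```

>>> {"api": "play_rows", "payload": {
  "plan": [
    [0,0,0,0,0,0],
    [0,0,0,0,0,0],
    [0,0,0,0,0,0],
    [0,0,0,0,0,0],
    [0,0,0,0,0,0],
    [0,0,0,0,0,0],
    [0,0,0,0,0,0],
    [0,0,0,0,0,0]
  ],
  "grip": 0.8
}}

```text
clock: 4.38
tool_pos: [0.544, -0.1387, 0.0797]
orientation: [180.0, -0.0, -142.1]
force: [0.2, -0.2, -0.7]
opening: 0.0399
gripper_force: 0.0
```

```bash
python3 - <<'E'
from plant import *
o=get_obs();print(o)
for c in("top","side"):
    snapshot(c)
    for t in("drum_peg","start_mark"): print(t,[(d["position"],d["score"]) for d in spot_point(c,t)])
E
```

```text
{'clock': 4.3833, 'joint_pos': array([ 5.67771306e+00,  1.93792423e+01, -2.55825929e+01,  4.97842990e-04,
       -4.50398584e+01, -5.78251504e+01]), 'qvel': array([ 0.03606985,  0.13352924,  0.01489738, -0.05779897, -0.16990129,
       -0.00552499]), 'tau': array([-6.33129894e-04, -4.94039690e+01,  2.20229548e+01,  5.26185527e+00,
       -4.81501606e-02, -3.71422129e-04]), 'tool_pos': array([ 0.54403304, -0.13865981,  0.07967902]), 'orientation': array([ 1.79999396e+02, -1.62108816e-03, -1.42147086e+02]), 'force': array([ 0.18777274, -0.24856566, -0.68792221]), 'moment': array([ 0.03140048, -0.03943153, -0.02545525]), 'gripper_force': 0.0, 'opening': 0.03985922198834481}
drum_peg [([0.5106, -0.1698, 0.0461], 0.78)]
start_mark [([0.5012, -0.1259, 0.047], 0.56)]
drum_peg [([0.5088, -0.1679, 0.0474], 0.66)]
start_mark [([0.4996, -0.132, 0.0433], 0.61)]
```

Still closing; give it more time (speed about 72 mm/s).

>>> {"api": "play_rows", "payload": {
  "plan": [
    [0,0,0,0,0,0],
    [0,0,0,0,0,0],
    [0,0,0,0,0,0],
    [0,0,0,0,0,0],
    [0,0,0,0,0,0],
    [0,0,0,0,0,0]
  ],
  "grip": 0.8
}}

```text
clock: 5.18
tool_pos: [0.5445, -0.1385, 0.0812]
orientation: [-179.9, 0.1, -142.1]
force: [-4.3, 2.6, 14.1]
opening: 0.0139
gripper_force: 32.7
```

>>> {"api": "play_rows", "payload": {
  "plan": [
    [0,0,-0.15,0,0,0],
    [0,0,0,0,0,-4],
    [0,0,0,0,0,-4],
    [0,0,0,0,0,-4],
    [0,0,0,0,0,-4],
    [0,0,0,0,0,-4],
    [0,0,0,0,0,-4],
    [0,0,0,0,0,-4],
    [0,0,0,0,0,-4],
    [0,0,0,0,0,-4],
    [0,0,0,0,0,-4],
    [0,0,0,0,0,-4],
    [0,0,0,0,0,-4],
    [0,0,0,0,0,0],
    [0,0,0,0,0,0],
    [0,0,0,0,0,0]
  ]
}}

```text
clock: 6.52
tool_pos: [0.5443, -0.1384, 0.0813]
orientation: [-180.0, 0.0, -94.3]
force: [-0.2, 2.7, 2.9]
opening: 0.0136
gripper_force: 32.5
```

```bash
python3 - <<'E'
from plant import *;from h import *
o=get_obs();print(o["force"],o["moment"],o["gripper_force"])
for c in("top","side"):
    s=snapshot(c)
    if c=="top": cv2.imwrite("pics/t2.png",cv2.resize(s["frame"][144:294,310:510,::-1],None,fx=4,fy=4,interpolation=cv2.INTER_CUBIC))
    for t in("drum_peg","wing_handle"): print(t,[(d["position"],d["score"]) for d in spot_point(c,t)])
E
```

```text
[-0.24652389  2.74066798  2.91211592] [1.0613052  0.00773944 0.0104704 ] 32.470781626179814
drum_peg [([0.5113, -0.1702, 0.0442], 0.64)]
wing_handle []
drum_peg [([0.5122, -0.1674, 0.0473], 0.8)]
wing_handle [([0.5459, -0.1408, 0.0574], 0.54)]
```

View pics/t2.png

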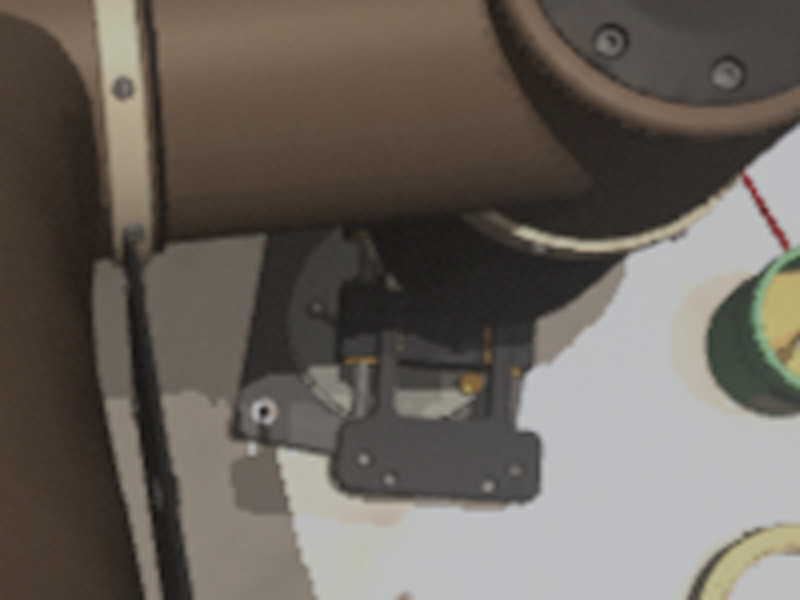

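>>> {"api": "play_rows", "payload": {
  "plan": [
    [0,0,0,0,0,4],
    [0,0,0,0,0,4],
    [0,0,0,0,0,4],
    [0,0,0,0,0,4],
    [0,0,0,0,0,4],
    [0,0,0,0,0,4],
    [0,0,0,0,0,4],
    [0,0,0,0,0,4],
    [0,0,0,0,0,4],
    [0,0,0,0,0,4],
    [0,0,0,0,0,4],
    [0,0,0,0,0,4],
    [0,0,0,0,0,4],
    [0,0,0,0,0,0],
    [0,0,0,0,0,0],
    [0,0,0,0,0,0]
  ]
}}

```text
clock: 8.15
tool_pos: [0.5444, -0.1386, 0.0813]
orientation: [-180.0, 0.0, -146.0]
force: [1.8, 3.5, 3.1]
opening: 0.0139
gripper_force: 32.3
```

```bash
cat > m.py <<'E'
from plant import *;from h import *
import sys
o=get_obs();print(o["orientation"],o["moment"],o["gripper_force"])
for c in("top","side"):
    s=snapshot(c)
    w=(144,294,310,510) if c=="top" else (165,265,250,383)
    cv2.imwrite(f"pics/{c}{sys.argv[1]}.png",cv2.resize(s["frame"][w[0]:w[1],w[2]:w[3],::-1],None,fx=4,fy=4,interpolation=cv2.INTER_CUBIC))
    for t in("drum_peg","start_mark"):
        for d in spot_point(c,t):
            p=np.array(d["position"][:2])-[.544,-.139];print(c,t,p,d["score"],"angle past pointer",(np.degrees(np.arctan2(p[1],p[0]))-168.5)%360, np.hypot(*p))
E
python3 m.py 3
```

```text
[-1.79978779e+02  3.78561206e-02 -1.46016403e+02] [ 1.41792154 -0.55995555  0.03847383] 32.341709760949016
top drum_peg [-0.0439  0.0022] 0.67 angle past pointer 8.631085369290844 0.04395509071768598
top start_mark [-0.0398  0.0089] 0.83 angle past pointer 358.8950011395979 0.04078296212881066
side drum_peg [-0.045   0.0044] 0.67 angle past pointer 5.915497723013061 0.045214599412136826
side start_mark [-0.0473  0.0087] 0.96 angle past pointer 1.0779408298349722 0.048093450697574265
```

View pics/top3.png

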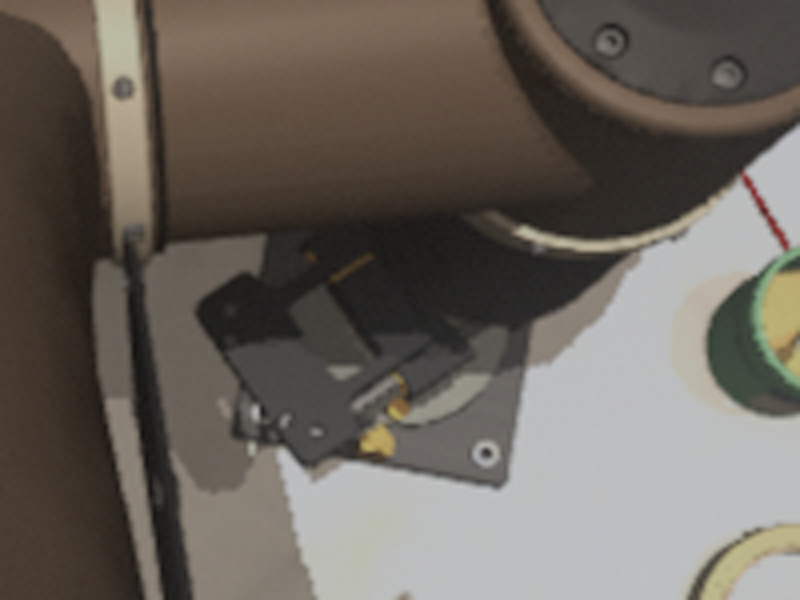

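>>> {"api": "play_rows", "payload": {
  "plan": [
    [0,0,0,0,0,3.5],
    [0,0,0,0,0,3.5],
    [0,0,0,0,0,0],
    [0,0,0,0,0,0],
    [0,0,0,0,0,0],
    [0,0,0,0,0,0]
  ]
}}

```text
clock: 8.95
tool_pos: [0.5444, -0.1386, 0.0813]
orientation: [-180.0, 0.0, -153.1]
force: [3.7, 4.8, 4.0]
opening: 0.0137
gripper_force: 32.3
```

```bash
python3 m.py 4
```

```text
[-1.79984722e+02  3.37465806e-02 -1.53058062e+02] [ 1.51338154 -1.12982059  0.02159176] 32.2515485342592
top drum_peg [-0.0453  0.0058] 0.6 angle past pointer 4.2038126300204794 0.045669793080328334
top start_mark [-0.0424  0.0127] 0.62 angle past pointer 354.82555376468 0.04426115678560604
side drum_peg [-0.0437  0.0095] 0.77 angle past pointer 359.23522627210764 0.04472068872457139
side start_mark [-0.0452  0.0101] 0.91 angle past pointer 358.90410124479916 0.046314684496388425
```

View pics/side4.png

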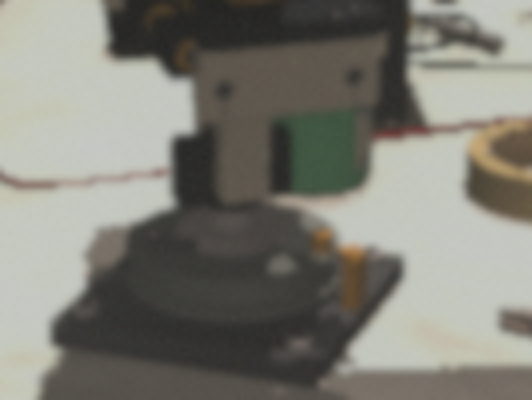

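>>> {"api": "play_rows", "payload": {
  "plan": [
    [0,0,0,0,0,1.5],
    [0,0,0,0,0,0],
    [0,0,0,0,0,0]
  ]
}}

```text
clock: 9.5
tool_pos: [0.5444, -0.1386, 0.0813]
orientation: [-180.0, 0.0, -154.6]
force: [2.3, 4.0, 3.0]
opening: 0.0135
gripper_force: 32.3
```

>>> {"api": "play_rows", "payload": {
  "plan": [
    [0,0,0,0,0,0],
    [0,0,0,0,0,0],
    [0,0,0,0,0,0],
    [0,0,0,0,0,0],
    [0,0,0,0,0,0],
    [0,0,0,0,0,0],
    [0,0,0,0,0,0],
    [0,0,-0.5,0,0,0],
    [0,0,-1,0,0,0],
    [0,0,-2,0,0,0],
    [0,0,-2,0,0,0],
    [0,0,-2,0,0,0],
    [0,0,-1,0,0,0],
    [0,0,0,0,0,0],
    [0,0,0,0,0,0],
    [0,0,0,0,0,0]
  ],
  "grip": 6
}}

```text
clock: 10.83
tool_pos: [0.5434, -0.1386, 0.1654]
orientation: [180.0, -0.0, -154.7]
force: [0.2, 0.2, -0.3]
opening: 0.0597
gripper_force: 0.0
```

```bash
python3 m.py 5
```

```text
[ 1.79959081e+02 -4.62282840e-02 -1.54661111e+02] [0.01921596 0.01661333 0.00907535] 0.0
top drum_peg [-0.0445  0.0096] 0.61 angle past pointer 359.32612943911244 0.04552373007564301
top start_mark [-0.0389  0.0106] 0.64 angle past pointer 356.25734502950894 0.040318358101490245
side drum_peg [-0.0466  0.0086] 0.92 angle past pointer 1.0437494077690985 0.04738691802597003
side start_mark [-0.0464  0.0095] 0.84 angle past pointer 359.929094765683 0.04736253793875498
```

View pics/side5.png

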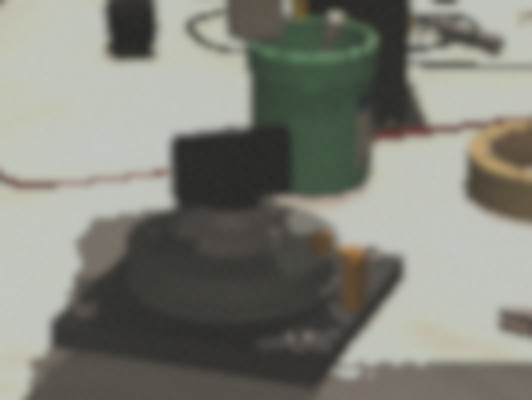

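The side picture shows the handle free and the peg at (320,241), in line with the pointer at (352,275).

```bash
python3 -c "from plant import *;print(close_job())"
```

```text
the job is handed in; nothing more can be done
None
```

The job is handed in, with no verdict returned: I turned the wing handle about 48° anticlockwise and the drum stayed put, then clockwise until the peg stood within about 2° of the pointer by camera, and let the handle go.

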